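# Turn the lamp board over against the turning stop

## Robot

A 7-joint arm with a two-finger parallel gripper is mounted at the origin on the work surface. World frame = base frame: x ahead of the robot, y to its left, z up, the work surface at z = 0. Lengths are in mm, angles in rad, forces in N, time in s.
With the tool pointing down it reaches from about 425 to 975 mm from the base axis. Payload 16.7 kg.
Tool frame: the origin (TCP) lies on the centre line of the jaws, within the pads' length; the fingertips stand arm.tip_extent ahead of it and the grasp point (between the pads) lies 2 mm behind it (arm.tip_extent is the distance from the TCP to the fingertips, in mm); z points along the fingers, y is the direction in which the jaws open and shut (so a half turn about z gives the same grasp; the last joint's range is limited). The gripper opens to 85 mm and grips with 20 to 120 N. Pads are 22 mm wide; open, the fingers measure 114 mm over their backs; the gripper's body (76 mm by 85 mm) begins 54 mm behind the grasp point. The pads swing forward as they close: fully open they stand 13 mm farther back than shut.
Start: joints at [1.091, 0.426, 0.074, 1.606, -0.034, 1.111, -0.067], TCP at [219.208, -638.376, 228.202] pointing down, gripper open.
Joint ranges: [-2.85, 2.85], [-0.5, 2.14], [-1.23, 1.37], [0.21, 2.46], [-1.02, 4.16], [0.16, 2.05], [-2.73, 2.73]. Speed limits (rad/s): [1.89, 1.89, 2.39, 2.39, 3.01, 3.01, 3.01].

## Interface

Orientations are given as a 3x3 rotation matrix whose columns are the frame's x, y, z axes.
In Python, from plant import monitor, cams, order, arm gives the robot as it stands. The module is installed in compiled form; this text tells all that it offers.
- The arm moves only by the tool send_rows, never from a script. Its argument "rows" is a list of rows, each an object of numbers: "dx", "dy", "dz": the shift along the tool's x, y, z in cm; "rx", "ry", "rz": the turn, a rotation vector about the tool's x, y, z in degrees; "fingers": the finger opening in cm, from 0 to 8.54. In form: [{"dx": .., "dy": .., "dz": .., "rx": .., "ry": .., "rz": .., "fingers": ..}, ...]. A call has 1 to 20 rows; each row shifts and turns the commanded pose from where the row before left it, along the tool's axes as they then stand; what a row does not reach is not made up. A row lasts 1/8 s, in which the tool goes at most 62.5 mm and 10.7 degrees, less where a joint would pass 70% of its speed; a pose out of reach is approached as far as the arm can. A call is refused whole if a number of a shift passes 6.25 or a number of a turn 10.7, either way. A call with a gripper value outside its range is refused whole. The fingers move at their own pace and stop on an object; "squeeze" is the grip in N (left out, the last holds). Time passes only in rows, so rows that do not move let the fingers close. It gives the time, the measured TCP pose, the force and the opening at its end, in the units of the state.
- monitor.state(): the state, without advancing time (a new reading comes with each control period).
- cams.snapshot(name): name is "scene" or "top" or "wrist"; returns the picture (384x512x3 uint8, red, green, blue); there is no depth.
- cams.camera_params(name): a dict with "fx", "fy", "cx", "cy" (pixels), "R" (3x3) and "t" (3): a world point X has camera coordinates R X + t. Camera axes: x right, y down, z forward; pixel columns grow to the right and rows downward; lengths in mm; the calibration is good to about 2 mm. The wrist camera is an equidistant fisheye: a pixel r from the principal point sees the ray r / f radians off the axis. A picture is of the moment at which its call begins: read the wrist's pose just before it. camera_params takes no time and is no camera call; for the wrist camera it gives the pose at the moment of the call.
- order.close_job(): hands the job in, once; it reports no verdict.
The state is a dict: "time": time; "qpos": joint angles; "qd": joint speeds; "joint_efforts": joint torques, N m; "tool_pos": TCP position; "tool_rot": TCP orientation; "force": force on the tool from outside, world axes, zero at the start; "wrist_torque": the same for the moment, N m; "finger_gap": finger opening in mm.
Only numpy, scipy, OpenCV 4.12 (cv2) and the standard library are available. Lean on these libraries where they do the work, as an engineer would, in place of code of your own. Each camera call takes 0.05 s, during which the arm holds its last target. There are 200 camera calls.

## Task

Turn the large lamp board over on the inspection bed without gripping, lifting or carrying it: push its near edge with the fingertips so that its far edge rides up the two sloping rods of the turning stop until the board leans on them, then reach over its raised edge and tip it back towards the robot so that it drops onto its other face and lies flat in front of the stop. Leave the other things where they are.

Things in the scene. Friction and masses are not known exactly. Their poses are not given: they have to be found in the camera images.
- board: Large lamp board: flat rigid plate, 70 mm (x) by 110 mm (y) by 6 mm, about 0.12 kg, one face bare aluminium, the other white with a grid of small square lamps. Origin: its very centre; z points out of the bare face (up at the start; down once turned over). Lies loose on the bed, friction about 0.6; its +x edge faces the stop within 0.3 rad, about 20 to 60 mm short of the rods.
- board_near (a point): Middle of the board's near 110 mm edge (-x side, nearer the robot at the start, the one to push), at half thickness.
- board_far (a point): Middle of the board's far 110 mm edge (+x side, the one that rides up the rods), at half thickness.
- stop: Turning stop, fixed to the bed; place and heading vary. Two parallel polished, very slippery steel rods, 10 mm thick, rise from the bed at 55 degrees, leaning away along the stop's +x (roughly away from the robot). Rod centres y = -38 and 38 mm, 66 mm open between. Origin: on the bed, midway between the rods, where the line of their sloping upper side meets the bed; z up.
- stop_back (a point): Centre of the top of the stop's low foot block behind the rods, 12 mm above the bed. The block spans x 25 to 75 mm, y -50 to 50 mm in the stop's frame; two thin posts stand on it under the rods (x = 33, y = -38 and 38 mm, up to 37 mm high). Rod tops are bare, 43 mm above the bed.
- stop_lean (a point): Where the middle of the far edge comes when the board leans fully on the rods: about x = 38, z = 59 mm in the stop's frame, near edge then on the bed at about x = 0. The board stays so when let go; its raised part stands out 14 mm above the rod tops, with free space behind it between the rods. Pushed from behind past upright it falls towards -x and lies flat.
- lens: Bystander: black lens barrel standing upright, 42 mm across, 45 mm high, behind the stop. Origin: centre of its underside.
- filter_ring: Bystander: flat black ring, 44 mm across, 10 mm high, to the left of the lamp board. Origin: centre of its underside.
- small_board: Bystander: small circuit board with parts on it, 50 x 35 mm, 14 mm high, to the right of the lamp board. Origin: centre of its underside.
- camera_cube: Bystander: black cube camera housing, 60 mm, well to the left. Origin: centre of its underside.
- cap_ring: Bystander: orange plastic ring, 70 mm across, 22 mm high, well to the left. Origin: centre of its underside.
- driver: Bystander: screwdriver, 170 mm long, lying well to the right.
- clamp_knob: Bystander: black clamp knob, 28 mm across, 26 mm high, well to the right. Origin: centre of its underside.
Things that resemble listed ones, but are neither listed nor needed, are in the scene too. Of the things like the board, leave any that is blue or pink; of the rest the larger one is meant.

How it is judged:
By the outcome, as a careful person would: the job done as asked, in the order asked, and still so for the second after the job is handed in, with the robot touching nothing.
It also fails if it takes over 58 s, if anything falls off the work surface, if the arm or the gripper's body presses on something with over 40 N, if the wrist force passes 120 N, or if a joint passes its speed limit or range.

## Working session

There is one attempt and no reset: what is moved stays moved. The work goes in short steps, Python scripts to look and compute and a tool call to move; the robot and the scene stay as the last step left them, time stands still between calls to the robot, and variables do not carry over. Pictures are saved under pics/ and viewed, about 8 in all and at most 12, crops included, and the job is handed in when it is done.

Besides the shell and the picture viewer there is one more tool, called in YAML: its name, and indented under it one key for each argument. send_rows: Moves the arm, as the interface text tells. Its arguments: {"type":"object","properties":{"rows":{"type":"array","items":{"type":"object","properties":{"dx":{"type":"number"},"dy":{"type":"number"},"dz":{"type":"number"},"rx":{"type":"number"},"ry":{"type":"number"},"rz":{"type":"number"},"fingers":{"type":"number"}}}},"squeeze":{"type":"number"}},"required":["rows"]}

```bash
mkdir -p pics; ls
cat > h.py <<'E'
import numpy as np, cv2
from plant import monitor, cams, order, arm
def snap(n, f):
    im=cams.snapshot(n); cv2.imwrite('pics/'+f+'.png', im[:,:,::-1]); return im
def ray(n,u,v):
    p=cams.camera_params(n); R=np.array(p['R']); t=np.array(p['t'])
    x=(u-p['cx'])/p['fx']; y=(v-p['cy'])/p['fy']
    if n=='wrist':
        r=np.hypot(x,y); s=np.sin(r)/r if r>1e-9 else 1; d=np.array([x*s,y*s,np.cos(r)])
    else: d=np.array([x,y,1.])
    return -R.T@t, R.T@d
def pt(n,u,v,z=0.):
    c,d=ray(n,u,v); return c+d*(z-c[2])/d[2]
E
python3 - <<'E'
from h import *
a=snap('top','top0');b=snap('scene','scene0')
cv2.imwrite('pics/both0.png',cv2.resize(np.hstack([a,b])[:,:,::-1],(800,300)))
cv2.imwrite('pics/top0b.png',cv2.resize(a[:,:,::-1],(800,600),interpolation=cv2.INTER_CUBIC))
for n in('top','scene'):
  p=cams.camera_params(n);print(n,p['fx'],-np.array(p['R']).T@p['t'])
s=monitor.state();print(s['time'],s['tool_rot'],arm.tip_extent,s['force'],pt('top',0,0),pt('top',511,383))
E
```

```text
pics
top 358.32767586225606 [432.36753554  -4.38486451 973.28697286]
scene 393.53528919617224 [1393.65983696 -330.31616912  836.48463605]
0.1 [[ 9.45802483e-01  3.24742152e-01 -4.45679065e-04]
 [ 3.24742448e-01 -9.45801889e-01  1.06278734e-03]
 [-7.63922529e-05 -1.14991782e-03 -9.99999336e-01]] 17.0 [-0.57629334  0.33283861 -0.84102792] [1098.49028441  697.50100294    0.        ] [  15.65759692 -676.11085525    0.        ]
```

View pics/top0b.png

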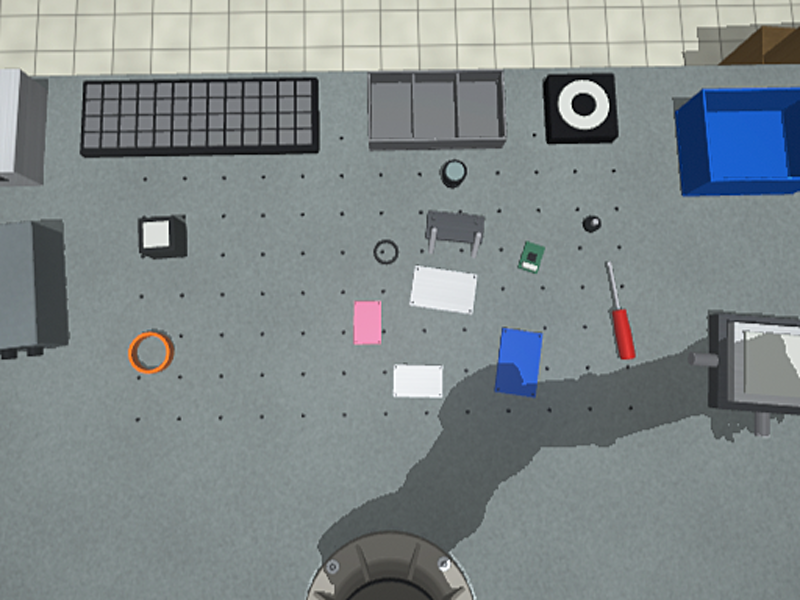

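View pics/scene0.png

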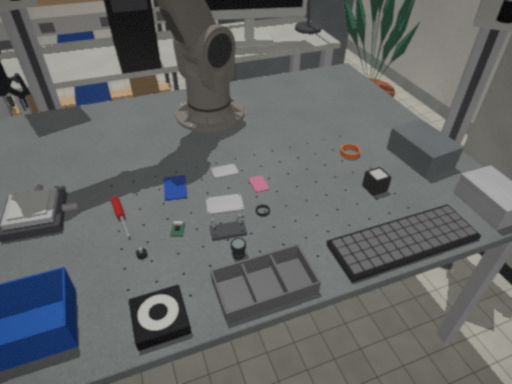

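The top view (800x600) shows two bare-white candidates: the larger one at (443,289), right in front of the stop, and a smaller one at (418,381). There are also pink (367,322) and blue (519,362) boards, which I leave alone. The larger white board fits the description. I'll confirm it in a crop and measure it.

Run:
```python
from h import *
a=cv2.imread('pics/top0.png')
cr=a[125:210,225:355]; cv2.imwrite('pics/crop0.png',cv2.resize(cr,None,fx=6,fy=6,interpolation=cv2.INTER_CUBIC))
hsv=cv2.cvtColor(a,cv2.COLOR_BGR2HSV)
m=((hsv[...,2]>190)&(hsv[...,1]<40)).astype(np.uint8)
cs,_=cv2.findContours(m,cv2.RETR_EXTERNAL,cv2.CHAIN_APPROX_NONE)
for c in cs:
  if cv2.contourArea(c)<300: continue
  r=cv2.minAreaRect(c)
  if not(225<r[0][0]<355 and 140<r[0][1]<260): continue
  P=np.array([pt('top',u,v,6) for u,v in cv2.boxPoints(r)]); print(r, P.round(1).tolist(), P.mean(0))
  print([np.linalg.norm(P[i]-P[i-1]).round(1) for i in range(4)])
```

```text
((267.1389465332031, 243.52554321289062), (31.015201568603516, 20.30376625061035), 2.2906100749969482) [[361.8, -13.0, 6.0], [415.1, -16.4, 6.0], [409.9, -99.2, 6.0], [356.6, -95.3, 6.0]] [385.84339753 -55.9498542    6.        ]
[np.float64(82.4), np.float64(53.4), np.float64(83.0), np.float64(53.5)]
((283.5699768066406, 185.00997924804688), (40.44651412963867, 25.880111694335938), 8.130102157592773) [[515.9, -44.9, 6.0], [585.9, -56.7, 6.0], [567.8, -165.7, 6.0], [498.0, -152.9, 6.0]] [ 541.92936751 -105.02133285    6.        ]
[np.float64(109.5), np.float64(71.0), np.float64(110.4), np.float64(71.0)]
```

View pics/crop0.png

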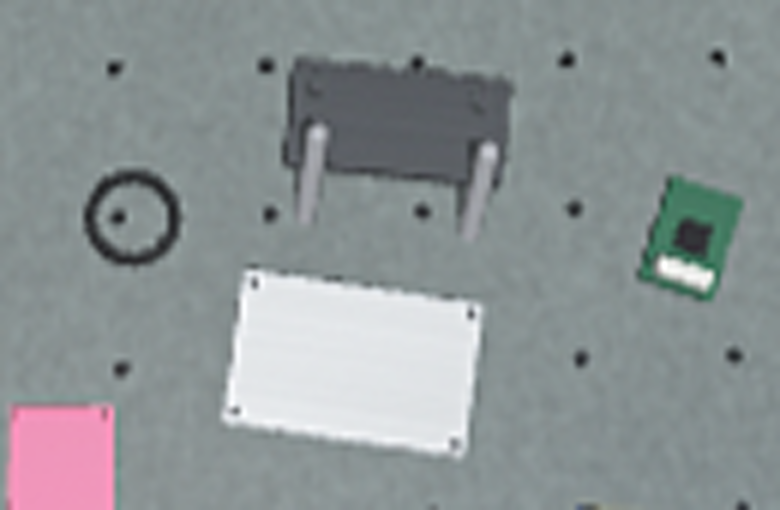

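The crop confirms it: the white board with four corner holes at crop (353,362), the two rods at (310,175) and (480,190), and the foot block behind them. Next, the stop's pose.

Run:
```python
from h import *
a=cv2.imread('pics/top0.png')
f=lambda u,v,z:pt('top',225+u/6-.4,125+v/6-.4,z)[:2]
hsv=cv2.cvtColor(a,cv2.COLOR_BGR2HSV)
m=np.zeros(a.shape[:2],np.uint8); m[130:160,265:315]=(hsv[130:160,265:315,2]<112)
m=cv2.morphologyEx(m,cv2.MORPH_OPEN,np.ones((3,3)))
cs,_=cv2.findContours(m,cv2.RETR_EXTERNAL,cv2.CHAIN_APPROX_NONE); c=max(cs,key=cv2.contourArea); r=cv2.minAreaRect(c)
P=np.array([pt('top',u,v,12)[:2] for u,v in cv2.boxPoints(r)]); print(r,P.round(1).tolist(),P.mean(0))
Q=np.array([f(295,57,12),f(513,83,12),f(285,163,12),f(498,187,12)]); print('blk',Q.round(1).tolist(),Q.mean(0))
T=np.array([f(318,128,41),f(488,148,41)]);B=np.array([f(304,224,2),f(470,240,2)])
print('rod tops',T,'bottoms',B,T-B,T.mean(0),B.mean(0))
for n,d in(('T',T[0]-T[1]),('B',B[0]-B[1]),('blk',Q[0]-Q[1]),('blk2',Q[2]-Q[3])): print(n,np.linalg.norm(d),np.arctan2(-d[0],d[1]))
```

```text
((290.8155822753906, 144.5286865234375), (36.848045349121094, 19.736791610717773), 5.194429397583008) [[630.6, -74.6], [685.5, -81.1], [674.2, -181.8], [619.3, -174.6]] [ 652.42183532 -128.00947131]
blk [[682.5, -82.1], [668.4, -181.7], [633.2, -76.1], [620.1, -172.8]] [ 651.0350444  -128.16137374]
rod tops [[ 642.58996132  -88.98826626]
 [ 632.05291066 -164.00064015]] bottoms [[ 606.61185294  -84.69235341]
 [ 597.60264345 -160.64940962]] [[35.97810838 -4.29591285]
 [34.45026722 -3.35123053]] [ 637.32143599 -126.4944532 ] [ 602.10724819 -122.67088152]
T 75.74883281011286 -0.13955769381070424
B 76.48947799435102 -0.11805769412345637
blk 100.56834429643949 -0.1413023548088469
blk2 97.59991944311466 -0.13449735415215655
```

Board centre is about (542,-105), yaw -0.167. The stop origin is about (601,-121.5), yaw -0.132. The board's far edge is about 26 mm short of the rods and its centre is 8 mm to the left of the stop's. I'm moving to above the near side of the board.

send_rows:
  rows:
    - {"rz": 9.2,"fingers": 5}
    - {"rz": 9.2}
    - {"rz": 9.1}
    - {"dx": 1.4,"dy": -4.8}
    - {"dx": 1.4,"dy": -4.8}
    - {"dx": 1.4,"dy": -4.8}
    - {"dx": 1.4,"dy": -4.8}
    - {"dx": 1.4,"dy": -4.8}
    - {"dx": 1.4,"dy": -4.8}
    - {"dx": 1.4,"dy": -4.8}
    - {"dx": 1.4,"dy": -4.8}
    - {"dx": 1.4,"dy": -4.8}
    - {"dx": 1.4,"dy": -4.8}
    - {"dx": 1.4,"dy": -4.8}
    - {"dx": 1.4,"dy": -4.8}
    - {}
    - {}

```text
invalid input
```

send_rows:
  rows:
    - {"dx": 0,"dy": 0,"dz": 0,"rx": 0,"ry": 0,"rz": 9.2,"fingers": 5}
    - {"dx": 0,"dy": 0,"dz": 0,"rx": 0,"ry": 0,"rz": 9.2,"fingers": 5}
    - {"dx": 0,"dy": 0,"dz": 0,"rx": 0,"ry": 0,"rz": 9.1,"fingers": 5}
    - {"dx": 1.4,"dy": -4.8,"dz": 0,"rx": 0,"ry": 0,"rz": 0,"fingers": 5}
    - {"dx": 1.4,"dy": -4.8,"dz": 0,"rx": 0,"ry": 0,"rz": 0,"fingers": 5}
    - {"dx": 1.4,"dy": -4.8,"dz": 0,"rx": 0,"ry": 0,"rz": 0,"fingers": 5}
    - {"dx": 1.4,"dy": -4.8,"dz": 0,"rx": 0,"ry": 0,"rz": 0,"fingers": 5}
    - {"dx": 1.4,"dy": -4.8,"dz": 0,"rx": 0,"ry": 0,"rz": 0,"fingers": 5}
    - {"dx": 1.4,"dy": -4.8,"dz": 0,"rx": 0,"ry": 0,"rz": 0,"fingers": 5}
    - {"dx": 1.4,"dy": -4.8,"dz": 0,"rx": 0,"ry": 0,"rz": 0,"fingers": 5}
    - {"dx": 1.4,"dy": -4.8,"dz": 0,"rx": 0,"ry": 0,"rz": 0,"fingers": 5}
    - {"dx": 1.4,"dy": -4.8,"dz": 0,"rx": 0,"ry": 0,"rz": 0,"fingers": 5}
    - {"dx": 1.4,"dy": -4.8,"dz": 0,"rx": 0,"ry": 0,"rz": 0,"fingers": 5}
    - {"dx": 1.4,"dy": -4.8,"dz": 0,"rx": 0,"ry": 0,"rz": 0,"fingers": 5}
    - {"dx": 1.4,"dy": -4.8,"dz": 0,"rx": 0,"ry": 0,"rz": 0,"fingers": 5}
    - {"dx": 0,"dy": 0,"dz": 0,"rx": 0,"ry": 0,"rz": 0,"fingers": 5}

```text
time: 2.1
tool_pos: [472.1, -90.2, 228.1]
tool_rot: [[0.99, -0.143, 0.0], [-0.143, -0.99, 0.001], [-0.0, -0.001, -1.0]]
force: [0.4, -0.7, -0.1]
finger_gap: 49.8
```

send_rows:
  rows:
    - {"dx": 0,"dy": 0,"dz": 5,"rx": 0,"ry": 0,"rz": 0,"fingers": 5}
    - {"dx": 0,"dy": 0,"dz": 5,"rx": 0,"ry": 0,"rz": 0,"fingers": 5}
    - {"dx": 0,"dy": 0,"dz": 5,"rx": 0,"ry": 0,"rz": 0,"fingers": 5}
    - {"dx": 0,"dy": 0,"dz": 4,"rx": 0,"ry": 0,"rz": 0,"fingers": 5}
    - {"dx": 0,"dy": 0,"dz": 0,"rx": 0,"ry": 0,"rz": 0,"fingers": 5}
    - {"dx": 0,"dy": 0,"dz": 0,"rx": 0,"ry": 0,"rz": 0,"fingers": 5}

```text
time: 2.85
tool_pos: [471.5, -94.1, 39.4]
tool_rot: [[0.989, -0.149, 0.001], [-0.149, -0.989, -0.0], [0.001, 0.0, -1.0]]
force: [0.2, -0.5, 0.9]
finger_gap: 50.2
```

Run:
```python
from h import *
s=monitor.state();print(arm.tip_extent,s['tool_pos'],s['force'],s['finger_gap'])
a=snap('wrist','w1');cv2.imwrite('pics/w1b.png',cv2.resize(a[:,:,::-1],(800,600)))
```

```text
17.0 [471.51199807 -94.09229871  39.41470736] [ 0.20258668 -0.52679533  0.9470813 ] 50.243856571219894
```

View pics/w1b.png

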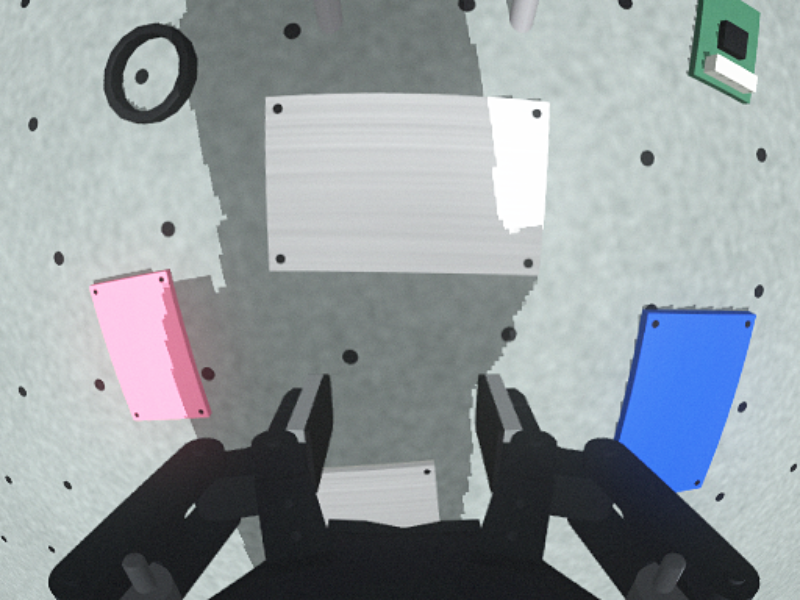

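The wrist view is clear: near edge at rows 270-275, fingertips at (325,380) and (485,380), both inside the board's width. I'm lowering towards the bed by feel.

send_rows:
  rows:
    - {"dx": 0,"dy": 0,"dz": 1.0,"rx": 0,"ry": 0,"rz": 0,"fingers": 5}
    - {"dx": 0,"dy": 0,"dz": 0.9,"rx": 0,"ry": 0,"rz": 0,"fingers": 5}
    - {"dx": 0,"dy": 0,"dz": 0,"rx": 0,"ry": 0,"rz": 0,"fingers": 5}
    - {"dx": 0,"dy": 0,"dz": 0,"rx": 0,"ry": 0,"rz": 0,"fingers": 5}

```text
time: 3.4
tool_pos: [471.0, -93.7, 19.2]
tool_rot: [[0.989, -0.149, -0.0], [-0.149, -0.989, 0.0], [-0.0, -0.0, -1.0]]
force: [-0.4, -0.3, 0.2]
finger_gap: 49.8
```

Run:
```python
from h import *
s=monitor.state();print(arm.tip_extent,s['tool_pos'],s['force'])
a=snap('wrist','w2');cv2.imwrite('pics/w2b.png',cv2.resize(a[150:330,120:400,::-1],None,fx=2.8,fy=2.8))
```

```text
17.0 [470.96885595 -93.68301047  19.23752535] [-0.38114867 -0.28626739  0.20214794]
```

View pics/w2b.png

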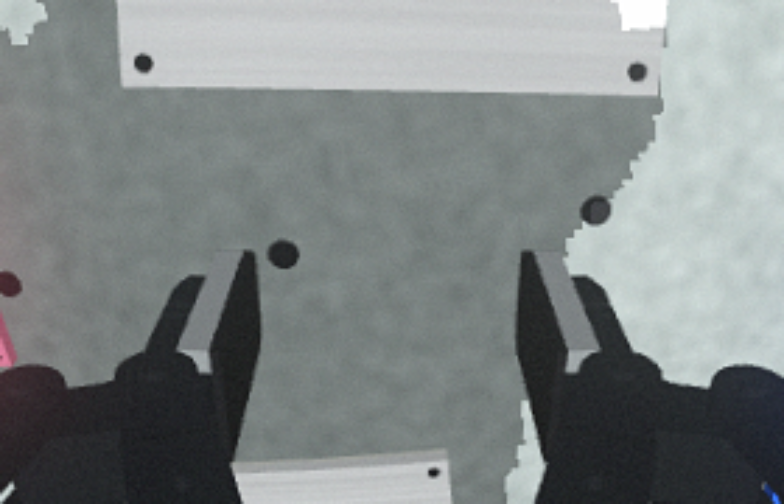

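Tips are still short of the board (tip row 250, board edge row 90 in the crop) and there's no contact force yet. I'll go down in 1 mm steps.

send_rows:
  rows:
    - {"dx": 0,"dy": 0,"dz": 0.15,"rx": 0,"ry": 0,"rz": 0,"fingers": 5}
    - {"dx": 0,"dy": 0,"dz": 0.1,"rx": 0,"ry": 0,"rz": 0,"fingers": 5}
    - {"dx": 0,"dy": 0,"dz": 0,"rx": 0,"ry": 0,"rz": 0,"fingers": 5}

```text
time: 3.82
tool_pos: [470.9, -93.7, 16.7]
tool_rot: [[0.989, -0.149, -0.0], [-0.149, -0.989, 0.0], [-0.0, -0.0, -1.0]]
force: [0.2, 0.5, 0.5]
finger_gap: 50.1
```

send_rows:
  rows:
    - {"dx": 0,"dy": 0,"dz": 0.1,"rx": 0,"ry": 0,"rz": 0,"fingers": 5}
    - {"dx": 0,"dy": 0,"dz": 0,"rx": 0,"ry": 0,"rz": 0,"fingers": 5}

```text
time: 4.08
tool_pos: [470.9, -93.8, 15.7]
tool_rot: [[0.989, -0.149, -0.0], [-0.149, -0.989, 0.0], [-0.0, -0.0, -1.0]]
force: [0.6, 1.3, -0.4]
finger_gap: 50.1
```

send_rows:
  rows:
    - {"dx": 0,"dy": 0,"dz": 0.1,"rx": 0,"ry": 0,"rz": 0,"fingers": 5}
    - {"dx": 0,"dy": 0,"dz": 0,"rx": 0,"ry": 0,"rz": 0,"fingers": 5}

```text
time: 4.32
tool_pos: [470.9, -93.7, 14.6]
tool_rot: [[0.989, -0.149, -0.0], [-0.149, -0.989, 0.0], [-0.0, -0.0, -1.0]]
force: [0.7, 0.4, -0.1]
finger_gap: 49.9
```

No contact yet at 14.6, so the tips do retract when the fingers are open.

send_rows:
  rows:
    - {"dx": 0,"dy": 0,"dz": 0.1,"rx": 0,"ry": 0,"rz": 0,"fingers": 5}
    - {"dx": 0,"dy": 0,"dz": 0,"rx": 0,"ry": 0,"rz": 0,"fingers": 5}

```text
time: 4.58
tool_pos: [470.9, -93.7, 13.7]
tool_rot: [[0.989, -0.149, -0.0], [-0.149, -0.989, 0.0], [-0.0, -0.0, -1.0]]
force: [-0.6, -0.7, 0.6]
finger_gap: 50.1
```

send_rows:
  rows:
    - {"dx": 0,"dy": 0,"dz": 0.1,"rx": 0,"ry": 0,"rz": 0,"fingers": 5}
    - {"dx": 0,"dy": 0,"dz": 0,"rx": 0,"ry": 0,"rz": 0,"fingers": 5}

```text
time: 4.82
tool_pos: [471.0, -93.7, 12.7]
tool_rot: [[0.989, -0.149, -0.0], [-0.149, -0.989, 0.0], [-0.0, -0.0, -1.0]]
force: [-0.6, -0.3, 1.0]
finger_gap: 50.4
```

send_rows:
  rows:
    - {"dx": 0,"dy": 0,"dz": 0.1,"rx": 0,"ry": 0,"rz": 0,"fingers": 5}
    - {"dx": 0,"dy": 0,"dz": 0,"rx": 0,"ry": 0,"rz": 0,"fingers": 5}

```text
time: 5.08
tool_pos: [470.9, -93.7, 11.7]
tool_rot: [[0.989, -0.149, -0.0], [-0.149, -0.989, 0.0], [-0.0, -0.0, -1.0]]
force: [0.3, -0.2, 0.4]
finger_gap: 50.1
```

send_rows:
  rows:
    - {"dx": 0,"dy": 0,"dz": 0.1,"rx": 0,"ry": 0,"rz": 0,"fingers": 5}
    - {"dx": 0,"dy": 0,"dz": 0,"rx": 0,"ry": 0,"rz": 0,"fingers": 5}

```text
time: 5.32
tool_pos: [470.9, -93.7, 10.7]
tool_rot: [[0.989, -0.149, -0.0], [-0.149, -0.989, 0.0], [-0.0, -0.0, -1.0]]
force: [0.7, 0.8, -0.3]
finger_gap: 49.8
```

send_rows:
  rows:
    - {"dx": 0,"dy": 0,"dz": 0.1,"rx": 0,"ry": 0,"rz": 0,"fingers": 5}
    - {"dx": 0,"dy": 0,"dz": 0,"rx": 0,"ry": 0,"rz": 0,"fingers": 5}

```text
time: 5.58
tool_pos: [470.9, -93.7, 9.7]
tool_rot: [[0.989, -0.149, -0.0], [-0.149, -0.989, 0.0], [-0.0, -0.0, -1.0]]
force: [0.5, -0.1, 1.0]
finger_gap: 49.8
```

send_rows:
  rows:
    - {"dx": 0,"dy": 0,"dz": 0.1,"rx": 0,"ry": 0,"rz": 0,"fingers": 5}
    - {"dx": 0,"dy": 0,"dz": 0,"rx": 0,"ry": 0,"rz": 0,"fingers": 5}

```text
time: 5.82
tool_pos: [470.9, -93.7, 8.7]
tool_rot: [[0.989, -0.149, -0.0], [-0.149, -0.989, 0.0], [-0.0, -0.0, -1.0]]
force: [0.2, -0.3, 0.2]
finger_gap: 50.3
```

send_rows:
  rows:
    - {"dx": 0,"dy": 0,"dz": 0.1,"rx": 0,"ry": 0,"rz": 0,"fingers": 5}
    - {"dx": 0,"dy": 0,"dz": 0,"rx": 0,"ry": 0,"rz": 0,"fingers": 5}

```text
time: 6.08
tool_pos: [471.0, -93.7, 7.7]
tool_rot: [[0.989, -0.149, -0.0], [-0.149, -0.989, 0.0], [-0.0, -0.0, -1.0]]
force: [0.8, 0.0, -0.3]
finger_gap: 50.1
```

send_rows:
  rows:
    - {"dx": 0,"dy": 0,"dz": 0.1,"rx": 0,"ry": 0,"rz": 0,"fingers": 5}
    - {"dx": 0,"dy": 0,"dz": 0,"rx": 0,"ry": 0,"rz": 0,"fingers": 5}

```text
time: 6.32
tool_pos: [470.9, -93.7, 6.7]
tool_rot: [[0.989, -0.149, -0.0], [-0.149, -0.989, 0.0], [-0.0, -0.0, -1.0]]
force: [-0.2, -0.3, 1.3]
finger_gap: 49.9
```

Run:
```python
from h import *
s=monitor.state();print(s['tool_pos'],s['force'])
a=snap('wrist','w3');cv2.imwrite('pics/w3b.png',cv2.resize(a[150:330,120:400,::-1],None,fx=2.8,fy=2.8))
```

```text
[470.89841153 -93.73849362   6.65454735] [-0.17504785 -0.28298027  1.2982947 ]
```

View pics/w3b.png

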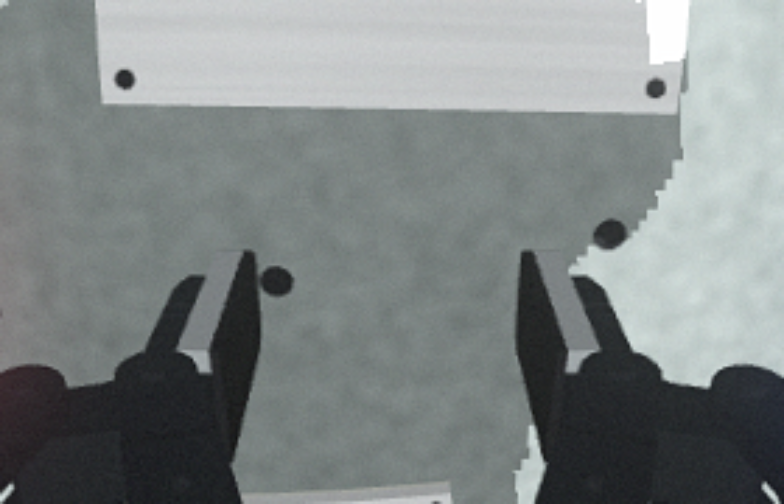

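Run:
```python
from h import *
def q(v,a,b):
  c,d1=ray('wrist',120+a/2.8,150+v/2.8); _,d2=ray('wrist',120+b/2.8,150+v/2.8)
  d1/=abs(d1[2]);d2/=abs(d2[2]); s=np.linalg.norm(d1-d2); k=50/s; print(v,c,k,c+k*d1,c+k*d2)
q(252,257,519); q(252,245,530); q(345,260,516)
s=monitor.state();R=np.array(s['tool_rot']);print((R.T@(ray('wrist',200,200)[0]-s['tool_pos'])))
```

```text
252 [ 549.39952626 -106.1237509   151.9986819 ] 141.19733706211557 [482.5258135  -71.10867617  10.80134484] [ 475.09201141 -120.55297399   10.80134484]
252 [ 549.39952626 -106.1237509   151.9986819 ] 129.59110612166 [488.30170015 -71.8615449   22.40757578] [ 480.87132067 -121.30635718   22.40757578]
345 [ 549.39952626 -106.1237509   151.9986819 ] 136.53567075004895 [464.54802383 -68.41608429  15.46301115] [ 457.10406344 -117.85885376   15.46301115]
[  79.40342347    0.56107021 -145.29843589]
```

send_rows:
  rows:
    - {"dx": 0,"dy": 0,"dz": 0.1,"rx": 0,"ry": 0,"rz": 0,"fingers": 5}
    - {"dx": 0,"dy": 0,"dz": 0,"rx": 0,"ry": 0,"rz": 0,"fingers": 5}

```text
time: 6.62
tool_pos: [470.9, -93.7, 5.6]
tool_rot: [[0.989, -0.149, -0.0], [-0.149, -0.989, 0.0], [-0.0, -0.0, -1.0]]
force: [0.5, 0.7, 0.5]
finger_gap: 49.9
```

send_rows:
  rows:
    - {"dx": 0,"dy": 0,"dz": 0.1,"rx": 0,"ry": 0,"rz": 0,"fingers": 5}
    - {"dx": 0,"dy": 0,"dz": 0,"rx": 0,"ry": 0,"rz": 0,"fingers": 5}

```text
time: 6.88
tool_pos: [470.9, -93.7, 4.7]
tool_rot: [[0.989, -0.149, -0.0], [-0.149, -0.989, 0.0], [-0.0, -0.0, -1.0]]
force: [0.7, 1.4, 0.8]
finger_gap: 50.1
```

send_rows:
  rows:
    - {"dx": 0,"dy": 0,"dz": 0.1,"rx": 0,"ry": 0,"rz": 0,"fingers": 5}
    - {"dx": 0,"dy": 0,"dz": 0,"rx": 0,"ry": 0,"rz": 0,"fingers": 5}

```text
time: 7.12
tool_pos: [470.9, -93.8, 3.7]
tool_rot: [[0.989, -0.149, -0.0], [-0.149, -0.989, 0.0], [-0.0, -0.0, -1.0]]
force: [0.4, -0.3, 1.0]
finger_gap: 50.1
```

send_rows:
  rows:
    - {"dx": 0,"dy": 0,"dz": 0.1,"rx": 0,"ry": 0,"rz": 0,"fingers": 5}
    - {"dx": 0,"dy": 0,"dz": 0,"rx": 0,"ry": 0,"rz": 0,"fingers": 5}

```text
time: 7.38
tool_pos: [470.9, -93.7, 2.7]
tool_rot: [[0.989, -0.149, -0.0], [-0.149, -0.989, 0.0], [-0.0, -0.0, -1.0]]
force: [1.2, -0.8, 0.1]
finger_gap: 49.9
```

send_rows:
  rows:
    - {"dx": 0,"dy": 0,"dz": 0.1,"rx": 0,"ry": 0,"rz": 0,"fingers": 5}
    - {"dx": 0,"dy": 0,"dz": 0,"rx": 0,"ry": 0,"rz": 0,"fingers": 5}

```text
time: 7.62
tool_pos: [470.9, -93.7, 1.7]
tool_rot: [[0.989, -0.149, -0.0], [-0.149, -0.989, 0.0], [-0.0, -0.0, -1.0]]
force: [0.6, 0.3, -0.0]
finger_gap: 49.7
```

send_rows:
  rows:
    - {"dx": 0,"dy": 0,"dz": 0.1,"rx": 0,"ry": 0,"rz": 0,"fingers": 5}
    - {"dx": 0,"dy": 0,"dz": 0,"rx": 0,"ry": 0,"rz": 0,"fingers": 5}

```text
time: 7.88
tool_pos: [470.9, -93.7, 0.7]
tool_rot: [[0.989, -0.149, -0.0], [-0.149, -0.989, 0.0], [-0.0, -0.0, -1.0]]
force: [0.8, -0.0, -0.0]
finger_gap: 50.0
```

Run:
```python
from h import *
s=monitor.state();print(s['tool_pos'],s['force'],s['wrist_torque'],s['joint_efforts'],s['finger_gap'])
a=snap('wrist','w4');cv2.imwrite('pics/w4b.png',cv2.resize(a[210:300,160:350,::-1],None,fx=4.2,fy=4.2,interpolation=cv2.INTER_CUBIC))
```

```text
[470.9353336  -93.71403556   0.66679357] [ 0.77407926 -0.0067309  -0.03358199] [ 0.02572819 -0.0063139  -0.03093122] [-1.05748011e-02 -7.77080512e+01 -1.05361819e+00 -2.44632286e+01
  2.28551641e-02 -3.84159386e-02 -1.21278412e-02] 50.0244786730037
```

View pics/w4b.png

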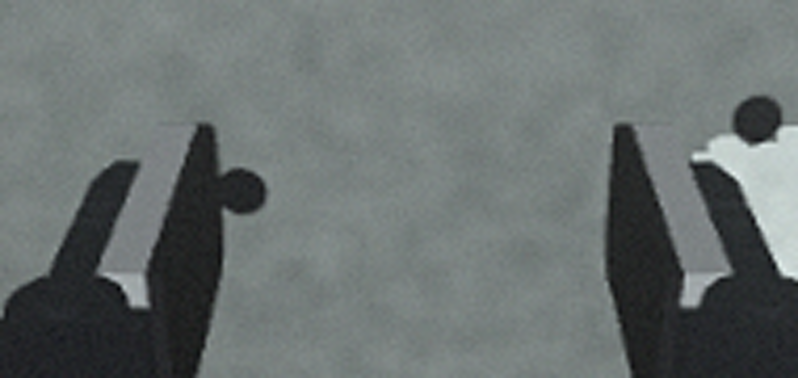

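The pad tips (crop (213,125) and (613,125)) triangulate to about 7 mm above the bed, and there's still no force. So at this opening the tips stand behind the TCP. I'll keep feeling downward.

send_rows:
  rows:
    - {"dx": 0,"dy": 0,"dz": 0.15,"rx": 0,"ry": 0,"rz": 0,"fingers": 5}
    - {"dx": 0,"dy": 0,"dz": 0,"rx": 0,"ry": 0,"rz": 0,"fingers": 5}

```text
time: 8.18
tool_pos: [470.9, -93.7, -0.9]
tool_rot: [[0.989, -0.149, -0.0], [-0.149, -0.989, 0.0], [-0.0, -0.0, -1.0]]
force: [0.0, 0.1, -0.4]
finger_gap: 50.1
```

send_rows:
  rows:
    - {"dx": 0,"dy": 0,"dz": 0.1,"rx": 0,"ry": 0,"rz": 0,"fingers": 5}
    - {"dx": 0,"dy": 0,"dz": 0,"rx": 0,"ry": 0,"rz": 0,"fingers": 5}

```text
time: 8.43
tool_pos: [470.9, -93.8, -1.8]
tool_rot: [[0.989, -0.149, -0.0], [-0.149, -0.989, 0.0], [-0.0, -0.0, -1.0]]
force: [0.8, -1.0, 0.2]
finger_gap: 49.8
```

send_rows:
  rows:
    - {"dx": 0,"dy": 0,"dz": 0.1,"rx": 0,"ry": 0,"rz": 0,"fingers": 5}
    - {"dx": 0,"dy": 0,"dz": 0,"rx": 0,"ry": 0,"rz": 0,"fingers": 5}

```text
time: 8.68
tool_pos: [470.9, -93.7, -2.8]
tool_rot: [[0.989, -0.149, -0.0], [-0.149, -0.989, 0.0], [-0.0, -0.0, -1.0]]
force: [0.5, -0.2, 1.2]
finger_gap: 50.2
```

send_rows:
  rows:
    - {"dx": 0,"dy": 0,"dz": 0.1,"rx": 0,"ry": 0,"rz": 0,"fingers": 5}
    - {"dx": 0,"dy": 0,"dz": 0,"rx": 0,"ry": 0,"rz": 0,"fingers": 5}

```text
time: 8.93
tool_pos: [470.9, -93.7, -3.8]
tool_rot: [[0.989, -0.149, -0.0], [-0.149, -0.989, 0.0], [-0.0, -0.0, -1.0]]
force: [0.3, 0.0, 0.9]
finger_gap: 50.0
```

send_rows:
  rows:
    - {"dx": 0,"dy": 0,"dz": 0.1,"rx": 0,"ry": 0,"rz": 0,"fingers": 5}
    - {"dx": 0,"dy": 0,"dz": 0,"rx": 0,"ry": 0,"rz": 0,"fingers": 5}

```text
time: 9.18
tool_pos: [470.9, -93.7, -4.8]
tool_rot: [[0.989, -0.149, -0.0], [-0.149, -0.989, 0.0], [-0.0, -0.0, -1.0]]
force: [-0.1, 0.3, -1.0]
finger_gap: 49.9
```

Run:
```python
from h import *
s=monitor.state();print(s['tool_pos'],s['force'])
a=snap('wrist','w5');b=snap('top','t5')
c1=cv2.resize(a[210:300,160:350,::-1],None,fx=4.2,fy=4.2,interpolation=cv2.INTER_CUBIC)
cv2.imwrite('pics/w5b.png',c1)
```

```text
[470.92007748 -93.72343241  -4.83953229] [-0.06876069  0.33943275 -0.98594197]
```

View pics/w5b.png

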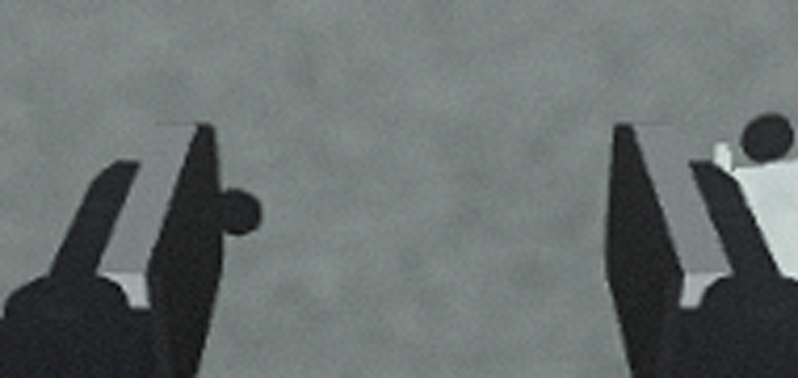

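The tip shape is unchanged, so it isn't pressing, and the estimate puts the tips about 2 mm above the bed. One more step.

send_rows:
  rows:
    - {"dx": 0,"dy": 0,"dz": 0.1,"rx": 0,"ry": 0,"rz": 0,"fingers": 5}
    - {"dx": 0,"dy": 0,"dz": 0,"rx": 0,"ry": 0,"rz": 0,"fingers": 5}

```text
time: 9.52
tool_pos: [470.9, -93.8, -5.8]
tool_rot: [[0.989, -0.149, -0.0], [-0.149, -0.989, 0.0], [-0.0, -0.0, -1.0]]
force: [-0.1, -0.9, -0.5]
finger_gap: 49.8
```

send_rows:
  rows:
    - {"dx": 0,"dy": 0,"dz": 0.1,"rx": 0,"ry": 0,"rz": 0,"fingers": 5}
    - {"dx": 0,"dy": 0,"dz": 0,"rx": 0,"ry": 0,"rz": 0,"fingers": 5}

```text
time: 9.78
tool_pos: [471.0, -93.7, -6.1]
tool_rot: [[0.989, -0.149, 0.0], [-0.149, -0.989, -0.0], [0.0, 0.0, -1.0]]
force: [-5.5, 1.0, 19.9]
finger_gap: 50.5
```

Contact at TCP z = -6.1. I'm backing up 1.5 mm and pushing.

send_rows:
  rows:
    - {"dx": 0,"dy": 0,"dz": -0.15,"rx": 0,"ry": 0,"rz": 0,"fingers": 5}
    - {"dx": 1.0,"dy": 0,"dz": 0,"rx": 0,"ry": 0,"rz": 0,"fingers": 5}
    - {"dx": 1.0,"dy": 0,"dz": 0,"rx": 0,"ry": 0,"rz": 0,"fingers": 5}
    - {"dx": 0.6,"dy": 0,"dz": 0,"rx": 0,"ry": 0,"rz": 0,"fingers": 5}
    - {"dx": 0.6,"dy": 0,"dz": 0,"rx": 0,"ry": 0,"rz": 0,"fingers": 5}
    - {"dx": 0.6,"dy": 0,"dz": 0,"rx": 0,"ry": 0,"rz": 0,"fingers": 5}
    - {"dx": 0.6,"dy": 0,"dz": 0,"rx": 0,"ry": 0,"rz": 0,"fingers": 5}
    - {"dx": 0.6,"dy": 0,"dz": 0,"rx": 0,"ry": 0,"rz": 0,"fingers": 5}
    - {"dx": 0.6,"dy": 0,"dz": 0,"rx": 0,"ry": 0,"rz": 0,"fingers": 5}
    - {"dx": 0.6,"dy": 0,"dz": 0,"rx": 0,"ry": 0,"rz": 0,"fingers": 5}
    - {"dx": 0.6,"dy": 0,"dz": 0,"rx": 0,"ry": 0,"rz": 0,"fingers": 5}
    - {"dx": 0.6,"dy": 0,"dz": 0,"rx": 0,"ry": 0,"rz": 0,"fingers": 5}
    - {"dx": 0.6,"dy": 0,"dz": 0,"rx": 0,"ry": 0,"rz": 0,"fingers": 5}
    - {"dx": 0,"dy": 0,"dz": 0,"rx": 0,"ry": 0,"rz": 0,"fingers": 5}

```text
time: 11.52
tool_pos: [550.8, -105.7, -5.2]
tool_rot: [[0.989, -0.149, 0.001], [-0.149, -0.989, 0.0], [0.001, -0.0, -1.0]]
force: [-0.3, -0.2, -0.2]
finger_gap: 50.0
```

Run:
```python
from h import *
s=monitor.state();print(s['tool_pos'],s['force'])
a=snap('wrist','w6');b=snap('top','t6')
c1=cv2.resize(a[:300,60:460,::-1],(400,300));c2=cv2.resize(b[125:215,230:350,::-1],(400,300),interpolation=cv2.INTER_CUBIC)
cv2.imwrite('pics/w6b.png',np.hstack([c1,c2]))
```

```text
[ 550.77636532 -105.7034684    -5.20597428] [-0.27784978 -0.18413241 -0.17495691]
```

View pics/w6b.png

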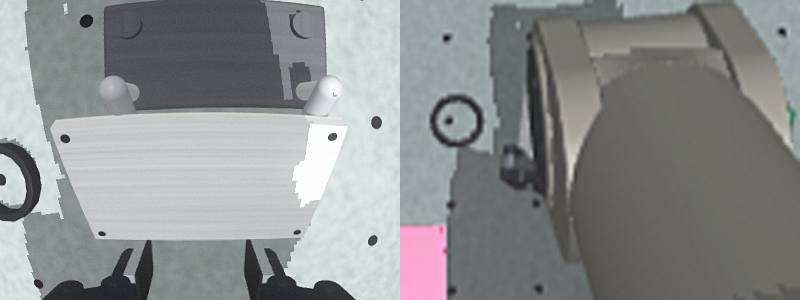

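Left half: the far edge has reached the rods at (120,115) and (315,110) and sits square and rising, with the filter ring untouched. I'm continuing.

send_rows:
  rows:
    - {"dx": 0.5,"dy": 0,"dz": 0,"rx": 0,"ry": 0,"rz": 0,"fingers": 5}
    - {"dx": 0.5,"dy": 0,"dz": 0,"rx": 0,"ry": 0,"rz": 0,"fingers": 5}
    - {"dx": 0.5,"dy": 0,"dz": 0,"rx": 0,"ry": 0,"rz": 0,"fingers": 5}
    - {"dx": 0.5,"dy": 0,"dz": 0,"rx": 0,"ry": 0,"rz": 0,"fingers": 5}
    - {"dx": 0.5,"dy": 0,"dz": 0,"rx": 0,"ry": 0,"rz": 0,"fingers": 5}
    - {"dx": 0,"dy": 0,"dz": 0,"rx": 0,"ry": 0,"rz": 0,"fingers": 5}

```text
time: 12.38
tool_pos: [575.3, -109.4, -5.3]
tool_rot: [[0.989, -0.149, 0.0], [-0.149, -0.989, 0.0], [0.0, -0.0, -1.0]]
force: [-0.2, -0.1, -0.6]
finger_gap: 49.7
```

send_rows:
  rows:
    - {"dx": 0.3,"dy": 0,"dz": 0,"rx": 0,"ry": 0,"rz": 0,"fingers": 5}
    - {"dx": 0.3,"dy": 0,"dz": 0,"rx": 0,"ry": 0,"rz": 0,"fingers": 5}
    - {"dx": 0,"dy": 0,"dz": 0,"rx": 0,"ry": 0,"rz": 0,"fingers": 5}

```text
time: 12.75
tool_pos: [581.0, -110.3, -5.2]
tool_rot: [[0.989, -0.149, 0.0], [-0.149, -0.989, 0.0], [0.0, -0.0, -1.0]]
force: [-1.0, 0.3, -0.1]
finger_gap: 49.8
```

Run:
```python
from h import *
s=monitor.state();print(s['tool_pos'],s['force'])
a=snap('wrist','w7');b=snap('scene','s7')
c1=cv2.resize(a[:300,60:460,::-1],(400,300));c2=cv2.resize(b[170:260,180:300,::-1],(400,300),interpolation=cv2.INTER_CUBIC)
cv2.imwrite('pics/w7b.png',np.hstack([c1,c2]))
```

```text
[ 581.04289341 -110.28904012   -5.22846088] [-1.02039173  0.30330031 -0.06899416]
```

View pics/w7b.png

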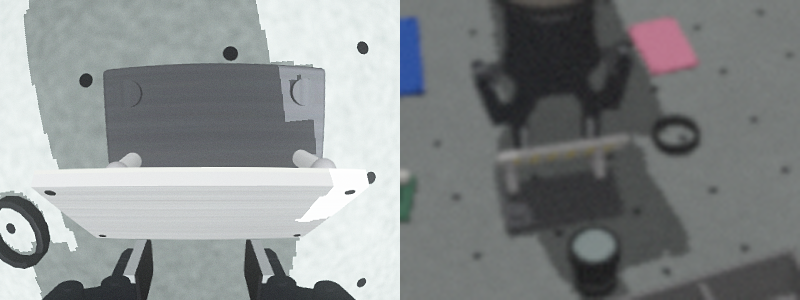

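The board now stands steeply, with its far edge above the rod tops. Now the last few mm, watching the force.

send_rows:
  rows:
    - {"dx": 0.2,"dy": 0,"dz": 0,"rx": 0,"ry": 0,"rz": 0,"fingers": 5}
    - {"dx": 0.1,"dy": 0,"dz": 0,"rx": 0,"ry": 0,"rz": 0,"fingers": 5}
    - {"dx": 0,"dy": 0,"dz": 0,"rx": 0,"ry": 0,"rz": 0,"fingers": 5}

```text
time: 13.22
tool_pos: [583.7, -110.7, -5.3]
tool_rot: [[0.989, -0.149, -0.0], [-0.149, -0.989, 0.0], [-0.0, -0.0, -1.0]]
force: [-1.4, 1.0, 0.7]
finger_gap: 50.1
```

send_rows:
  rows:
    - {"dx": 0.1,"dy": 0,"dz": 0,"rx": 0,"ry": 0,"rz": 0,"fingers": 5}
    - {"dx": 0,"dy": 0,"dz": 0,"rx": 0,"ry": 0,"rz": 0,"fingers": 5}

```text
time: 13.48
tool_pos: [584.7, -110.9, -5.3]
tool_rot: [[0.989, -0.149, 0.0], [-0.149, -0.989, 0.0], [0.0, -0.0, -1.0]]
force: [-0.7, -0.2, 0.3]
finger_gap: 49.9
```

send_rows:
  rows:
    - {"dx": 0.1,"dy": 0,"dz": 0,"rx": 0,"ry": 0,"rz": 0,"fingers": 5}
    - {"dx": 0,"dy": 0,"dz": 0,"rx": 0,"ry": 0,"rz": 0,"fingers": 5}

```text
time: 13.72
tool_pos: [585.7, -111.0, -5.3]
tool_rot: [[0.989, -0.149, 0.0], [-0.149, -0.989, 0.0], [0.0, -0.0, -1.0]]
force: [-1.3, 0.8, 0.5]
finger_gap: 50.2
```

send_rows:
  rows:
    - {"dx": 0.1,"dy": 0,"dz": 0,"rx": 0,"ry": 0,"rz": 0,"fingers": 5}
    - {"dx": 0,"dy": 0,"dz": 0,"rx": 0,"ry": 0,"rz": 0,"fingers": 5}

```text
time: 13.98
tool_pos: [586.2, -111.1, -5.4]
tool_rot: [[0.989, -0.149, -0.001], [-0.149, -0.989, 0.0], [-0.001, 0.0, -1.0]]
force: [-4.5, 0.5, 1.5]
finger_gap: 50.1
```

Run:
```python
from h import *
s=monitor.state();print(s['tool_pos'],s['force'])
for i in (7,8):
  if i==8: snap('wrist','w8')
  a=cv2.imread(f'pics/w{i}.png'); g=cv2.cvtColor(a,cv2.COLOR_BGR2GRAY)
  # far-edge row and near edge row along column 250
  print(i,[int(v) for v in g[95:175:1,220].tolist()])
```

```text
[ 586.19620779 -111.10767115   -5.39888461] [-4.48245913  0.54946105  1.49350051]
7 [98, 104, 98, 96, 94, 97, 97, 99, 95, 99, 99, 100, 98, 100, 100, 100, 100, 99, 99, 96, 94, 96, 95, 96, 99, 97, 99, 99, 102, 98, 103, 102, 97, 101, 102, 101, 101, 102, 94, 98, 102, 98, 95, 100, 97, 96, 100, 102, 106, 105, 99, 103, 101, 99, 103, 103, 104, 106, 109, 107, 107, 105, 105, 101, 107, 108, 103, 102, 101, 107, 103, 99, 215, 241, 240, 239, 239, 235, 234, 234]
8 [99, 102, 103, 100, 98, 99, 101, 97, 96, 100, 98, 105, 97, 100, 97, 100, 97, 97, 94, 95, 98, 101, 100, 105, 101, 102, 96, 94, 103, 103, 98, 96, 97, 99, 101, 103, 98, 107, 99, 102, 105, 100, 101, 97, 99, 100, 99, 98, 99, 102, 94, 91, 96, 95, 99, 95, 97, 100, 101, 97, 103, 98, 97, 102, 102, 100, 101, 101, 100, 102, 101, 107, 101, 102, 103, 106, 102, 103, 99, 102]
```

Force is up to 4.5 N, so the board is fully against the rods. I'm backing away level, then rising and closing the fingers.

send_rows:
  rows:
    - {"dx": -0.3,"dy": 0,"dz": 0,"rx": 0,"ry": 0,"rz": 0,"fingers": 5}
    - {"dx": -1,"dy": 0,"dz": 0,"rx": 0,"ry": 0,"rz": 0,"fingers": 5}
    - {"dx": -2,"dy": 0,"dz": 0,"rx": 0,"ry": 0,"rz": 0,"fingers": 5}
    - {"dx": -2,"dy": 0,"dz": -1,"rx": 0,"ry": 0,"rz": 0,"fingers": 5}
    - {"dx": 0,"dy": 0,"dz": -4,"rx": 0,"ry": 0,"rz": 0,"fingers": 0}
    - {"dx": 0,"dy": 0,"dz": -5,"rx": 0,"ry": 0,"rz": 0,"fingers": 0}
    - {"dx": 0,"dy": 0,"dz": -4,"rx": 0,"ry": 0,"rz": 0,"fingers": 0}
    - {"dx": 0,"dy": 0,"dz": 0,"rx": 0,"ry": 0,"rz": 0,"fingers": 0}
    - {"dx": 0,"dy": 0,"dz": 0,"rx": 0,"ry": 0,"rz": 0,"fingers": 0}
    - {"dx": 0,"dy": 0,"dz": 0,"rx": 0,"ry": 0,"rz": 0,"fingers": 0}

```text
time: 15.28
tool_pos: [533.5, -103.2, 133.6]
tool_rot: [[0.989, -0.149, -0.002], [-0.149, -0.989, 0.0], [-0.002, -0.0, -1.0]]
force: [0.7, -0.4, 0.8]
finger_gap: 0.1
```

Run:
```python
from h import *
s=monitor.state();print(s['tool_pos'],s['force'],s['finger_gap'])
a=snap('wrist','w9');cv2.imwrite('pics/w9b.png',cv2.resize(a[:,:,::-1],(800,600),interpolation=cv2.INTER_CUBIC))
```

```text
[ 533.46718521 -103.16545821  133.55176962] [ 0.74560843 -0.36035382  0.80855388] 0.051303775892905995
```

View pics/w9b.png

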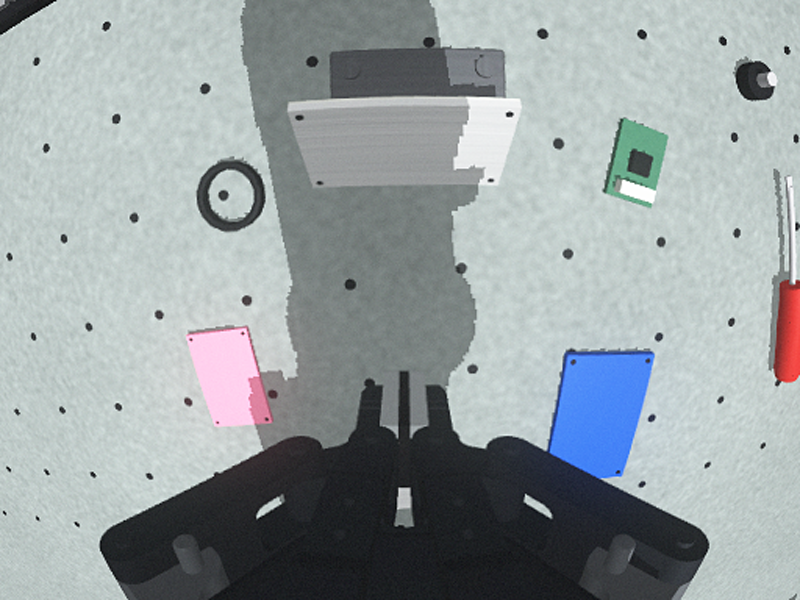

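The board leans by itself: top edge from (288,103) to (521,100), near edge at row 186, rods hidden behind it. The shut fingertip is at (404,372). Now computing the edge position and tip extent.

Run:
```python
from h import *
s=monitor.state();R=np.array(s['tool_rot']);p0=np.array(s['tool_pos'])
o=np.array([601,-121.5]);e=np.array([np.cos(.132),-np.sin(.132)]);n=np.array([-e[1],e[0]])
def st(p): d=p[:2]-o; return (d@e).round(1),(d@n).round(1)
k=.64
for u,v,z in((289,104,60),(520,102,60),(315,187,3),(498,185,3)):
  p=pt('wrist',u*k,v*k,z);print(p,st(p))
for u in(360,372,384):
  c,d=ray('wrist',404*k,u*k); c=R.T@(c-p0);d=R.T@d; t=(11-c[0])/d[0];print('tip tool',c+t*d)
c,d=ray('wrist',211,240);c=R.T@(c-p0);d=R.T@d;t=(11-c[0])/d[0];print('ref gap50 tip',c+t*d)
print('tcp',st(p0))
```

```text
[647.0886515  -66.68870032  60.        ] (np.float64(38.5), np.float64(60.4))
[ 632.08918057 -173.93204481   60.        ] (np.float64(37.7), np.float64(-47.9))
[603.52484551 -61.17299949   3.        ] (np.float64(-5.4), np.float64(60.1))
[ 588.68424066 -169.18372783    3.        ] (np.float64(-5.9), np.float64(-48.9))
tip tool [11.          0.91132279  2.21409641]
tip tool [11.          0.89488917 -7.2474844 ]
tip tool [ 11.           0.88016709 -15.77112802]
ref gap50 tip [ 11.         -23.4821646   -9.90212188]
tcp (np.float64(-69.2), np.float64(9.3))
```

The lean matches the expected pose (edge at x = 38 in the stop's frame, board centre 6 mm left). I'm going over the edge and down behind it, between the rods.

send_rows:
  rows:
    - {"dx": 0,"dy": 0,"dz": 0,"rx": 0,"ry": 0,"rz": -1.0,"fingers": 0}
    - {"dx": 3,"dy": 0.2,"dz": 0,"rx": 0,"ry": 0,"rz": 0,"fingers": 0}
    - {"dx": 4,"dy": 0.2,"dz": 0,"rx": 0,"ry": 0,"rz": 0,"fingers": 0}
    - {"dx": 4,"dy": 0.1,"dz": 0,"rx": 0,"ry": 0,"rz": 0,"fingers": 0}
    - {"dx": 2.1,"dy": 0,"dz": 0,"rx": 0,"ry": 0,"rz": 0,"fingers": 0}
    - {"dx": 0,"dy": 0,"dz": 0,"rx": 0,"ry": 0,"rz": 0,"fingers": 0}
    - {"dx": 0,"dy": 0,"dz": 0,"rx": 0,"ry": 0,"rz": 0,"fingers": 0}

```text
time: 16.2
tool_pos: [662.7, -125.3, 134.1]
tool_rot: [[0.991, -0.131, -0.001], [-0.131, -0.991, 0.0], [-0.001, -0.0, -1.0]]
force: [-0.5, 0.7, 0.5]
finger_gap: 0.1
```

send_rows:
  rows:
    - {"dx": 0,"dy": 0,"dz": 3,"rx": 0,"ry": 0,"rz": 0,"fingers": 0}
    - {"dx": 0,"dy": 0,"dz": 3,"rx": 0,"ry": 0,"rz": 0,"fingers": 0}
    - {"dx": 0,"dy": 0,"dz": 2,"rx": 0,"ry": 0,"rz": 0,"fingers": 0}
    - {"dx": 0,"dy": 0,"dz": 1.4,"rx": 0,"ry": 0,"rz": 0,"fingers": 0}
    - {"dx": 0,"dy": 0,"dz": 0,"rx": 0,"ry": 0,"rz": 0,"fingers": 0}
    - {"dx": 0,"dy": 0,"dz": 0,"rx": 0,"ry": 0,"rz": 0,"fingers": 0}

```text
time: 16.95
tool_pos: [664.0, -125.5, 41.6]
tool_rot: [[0.991, -0.131, 0.001], [-0.131, -0.991, -0.0], [0.001, -0.0, -1.0]]
force: [-0.2, 1.4, 0.9]
finger_gap: 0.0
```

send_rows:
  rows:
    - {"dx": -0.6,"dy": 0,"dz": 0,"rx": 0,"ry": 0,"rz": 0,"fingers": 0}
    - {"dx": -0.6,"dy": 0,"dz": 0,"rx": 0,"ry": 0,"rz": 0,"fingers": 0}
    - {"dx": -0.5,"dy": 0,"dz": 0,"rx": 0,"ry": 0,"rz": 0,"fingers": 0}
    - {"dx": -0.5,"dy": 0,"dz": 0,"rx": 0,"ry": 0,"rz": 0,"fingers": 0}
    - {"dx": -0.5,"dy": 0,"dz": 0,"rx": 0,"ry": 0,"rz": 0,"fingers": 0}
    - {"dx": -0.5,"dy": 0,"dz": 0,"rx": 0,"ry": 0,"rz": 0,"fingers": 0}
    - {"dx": -0.5,"dy": 0,"dz": 0,"rx": 0,"ry": 0,"rz": 0,"fingers": 0}
    - {"dx": -0.5,"dy": 0,"dz": 0,"rx": 0,"ry": 0,"rz": 0,"fingers": 0}
    - {"dx": -0.5,"dy": 0,"dz": 0,"rx": 0,"ry": 0,"rz": 0,"fingers": 0}
    - {"dx": -0.5,"dy": 0,"dz": 0,"rx": 0,"ry": 0,"rz": 0,"fingers": 0}
    - {"dx": 0,"dy": 0,"dz": 0,"rx": 0,"ry": 0,"rz": 0,"fingers": 0}

```text
time: 18.32
tool_pos: [611.6, -118.6, 40.8]
tool_rot: [[0.991, -0.131, -0.0], [-0.131, -0.991, 0.0], [-0.0, -0.0, -1.0]]
force: [-0.7, 0.1, 0.6]
finger_gap: 0.0
```

Run:
```python
from h import *
s=monitor.state();print(s['tool_pos'],s['force'])
a=snap('wrist','w10')
g=cv2.cvtColor(a,cv2.COLOR_RGB2HSV)
m=((g[...,2]>175)&(g[...,1]<25)).astype(np.uint8)
cs,_=cv2.findContours(m,cv2.RETR_EXTERNAL,cv2.CHAIN_APPROX_NONE)
for c in cs:
  if cv2.contourArea(c)>150: print(cv2.contourArea(c),cv2.boundingRect(c))
for u in (150,200,330,380): print(u,g[130:330:5,u,2].tolist())
```

```text
[ 611.58517377 -118.5898551    40.7669776 ] [-0.70148342  0.05723792  0.62797579]
750.5 (95, 224, 34, 33)
63079.0 (262, 0, 250, 384)
1649.5 (209, 0, 67, 32)
49540.5 (0, 0, 256, 384)
150 [152, 156, 158, 156, 155, 142, 199, 235, 226, 229, 227, 226, 231, 230, 224, 230, 229, 230, 231, 226, 226, 228, 228, 234, 230, 227, 227, 140, 150, 153, 149, 152, 144, 168, 49, 55, 51, 46, 44, 46]
200 [96, 95, 98, 96, 97, 97, 96, 96, 95, 96, 92, 99, 90, 186, 171, 178, 185, 169, 152, 155, 155, 189, 198, 199, 194, 197, 197, 191, 194, 194, 121, 51, 49, 55, 53, 45, 53, 54, 51, 47]
330 [163, 151, 168, 169, 166, 172, 97, 95, 100, 99, 95, 101, 182, 183, 174, 145, 153, 145, 151, 235, 159, 187, 199, 201, 199, 197, 199, 197, 196, 198, 42, 58, 59, 50, 44, 50, 49, 48, 48, 48]
380 [226, 226, 229, 229, 228, 228, 229, 224, 229, 227, 229, 226, 220, 229, 229, 232, 229, 230, 235, 234, 233, 228, 230, 234, 232, 232, 228, 229, 231, 232, 229, 75, 231, 228, 231, 50, 56, 55, 54, 48]
```

TCP face is at x ≈ -1, so the board is about upright. A little further.

send_rows:
  rows:
    - {"dx": -0.5,"dy": 0,"dz": 0,"rx": 0,"ry": 0,"rz": 0,"fingers": 0}
    - {"dx": -0.5,"dy": 0,"dz": 0,"rx": 0,"ry": 0,"rz": 0,"fingers": 0}
    - {"dx": -0.5,"dy": 0,"dz": 0,"rx": 0,"ry": 0,"rz": 0,"fingers": 0}
    - {"dx": 0,"dy": 0,"dz": 0,"rx": 0,"ry": 0,"rz": 0,"fingers": 0}
    - {"dx": 0,"dy": 0,"dz": 0,"rx": 0,"ry": 0,"rz": 0,"fingers": 0}

```text
time: 19.0
tool_pos: [597.2, -116.7, 40.8]
tool_rot: [[0.991, -0.131, 0.0], [-0.131, -0.991, 0.0], [0.0, -0.0, -1.0]]
force: [0.2, 0.2, -0.8]
finger_gap: -0.1
```

Run:
```python
from h import *
s=monitor.state();print(s['tool_pos'],s['force'])
a=snap('wrist','w11')
g=cv2.cvtColor(a,cv2.COLOR_RGB2HSV)
for u in (150,200,330,380): print(u,g[130:330:5,u,2].tolist())
```

```text
[ 597.20724852 -116.66625267   40.83988604] [ 0.18025596  0.20236716 -0.80835071]
150 [146, 144, 152, 176, 228, 229, 227, 222, 228, 227, 224, 230, 230, 225, 228, 229, 226, 224, 227, 228, 225, 226, 227, 226, 221, 154, 153, 148, 152, 151, 153, 154, 147, 148, 48, 48, 49, 49, 49, 47]
200 [93, 95, 92, 99, 94, 90, 94, 93, 179, 151, 173, 174, 157, 144, 148, 143, 156, 156, 147, 148, 184, 230, 229, 230, 220, 228, 228, 227, 227, 228, 145, 55, 50, 51, 52, 43, 53, 51, 48, 47]
330 [157, 162, 158, 162, 120, 97, 97, 123, 180, 166, 157, 140, 143, 150, 150, 162, 226, 229, 181, 153, 179, 230, 234, 231, 229, 229, 229, 253, 222, 218, 54, 59, 62, 56, 54, 58, 58, 49, 54, 51]
380 [224, 230, 229, 228, 229, 227, 227, 226, 230, 231, 232, 228, 230, 232, 234, 236, 231, 232, 234, 230, 231, 230, 235, 228, 231, 230, 231, 227, 238, 227, 229, 228, 226, 224, 222, 51, 55, 52, 51, 51]
```

send_rows:
  rows:
    - {"dx": -0.6,"dy": 0,"dz": 0,"rx": 0,"ry": 0,"rz": 0,"fingers": 0}
    - {"dx": -0.6,"dy": 0,"dz": 0,"rx": 0,"ry": 0,"rz": 0,"fingers": 0}
    - {"dx": -0.6,"dy": 0,"dz": 0,"rx": 0,"ry": 0,"rz": 0,"fingers": 0}
    - {"dx": -0.6,"dy": 0,"dz": 0,"rx": 0,"ry": 0,"rz": 0,"fingers": 0}
    - {"dx": -0.6,"dy": 0,"dz": 0,"rx": 0,"ry": 0,"rz": 0,"fingers": 0}
    - {"dx": 0,"dy": 0,"dz": 0,"rx": 0,"ry": 0,"rz": 0,"fingers": 0}
    - {"dx": 0,"dy": 0,"dz": -5,"rx": 0,"ry": 0,"rz": 0,"fingers": 0}
    - {"dx": 0,"dy": 0,"dz": -5,"rx": 0,"ry": 0,"rz": 0,"fingers": 0}
    - {"dx": -4,"dy": 0,"dz": -5,"rx": 0,"ry": 0,"rz": 0,"fingers": 0}
    - {"dx": -4,"dy": 0,"dz": -3,"rx": 0,"ry": 0,"rz": 0,"fingers": 0}
    - {"dx": -3,"dy": 0,"dz": 0,"rx": 0,"ry": 0,"rz": 0,"fingers": 0}
    - {"dx": 0,"dy": 0,"dz": 0,"rx": 0,"ry": 0,"rz": 0,"fingers": 0}
    - {"dx": 0,"dy": 0,"dz": 0,"rx": 0,"ry": 0,"rz": 0,"fingers": 0}

```text
time: 20.68
tool_pos: [459.9, -98.5, 219.7]
tool_rot: [[0.991, -0.131, 0.001], [-0.131, -0.991, -0.0], [0.001, -0.0, -1.0]]
force: [0.1, 0.9, 0.9]
finger_gap: -0.1
```

Run:
```python
from h import *
s=monitor.state();print(s['time'],s['tool_pos'],s['force'])
a=snap('wrist','w12');cv2.imwrite('pics/w12b.png',cv2.resize(a[:,:,::-1],(800,600),interpolation=cv2.INTER_CUBIC))
np.save('p12.npy',np.array([0]))
```

```text
20.675 [459.85826303 -98.45430887 219.72182283] [0.05668687 0.91956063 0.86875093]
```

View pics/w12b.png

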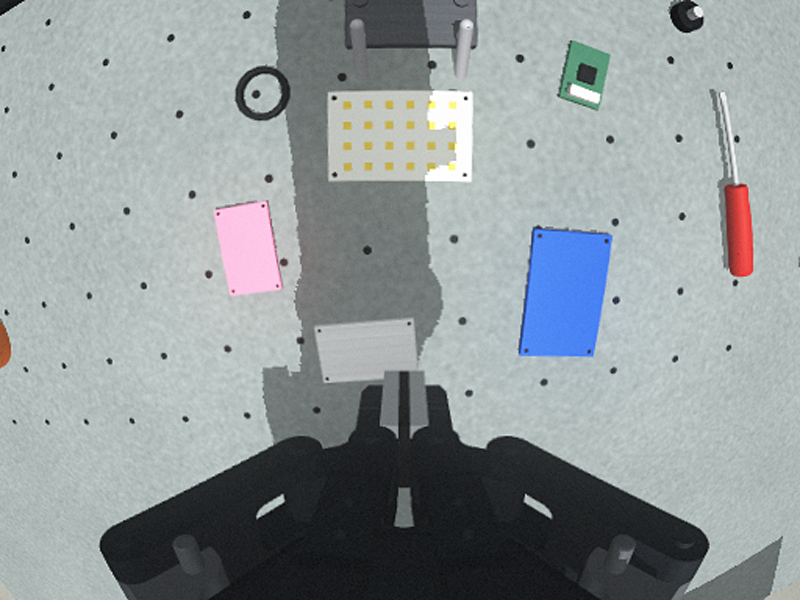

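The board lies flat, lamp face up, corners at about (328,92) and (472,181), just in front of the rods. The other boards, the ring and the small board look unmoved. As a last check I'll confirm its size and position numerically, then hand in.

Run:
```python
from h import *
k=.64;P=np.array([pt('wrist',u*k,v*k,6) for u,v in((328,92),(472,92),(472,181),(328,181))])
o=np.array([601,-121.5]);e=np.array([np.cos(.132),-np.sin(.132)]);n=np.array([-e[1],e[0]])
print([((p[:2]-o)@e).round(1) for p in P],[((p[:2]-o)@n).round(1) for p in P])
t=cv2.imread('pics/top0.png'); 
for nm,(u,v),z in(('ring',(262,93),5),('small',(583,75),10)): print(nm,pt('wrist',u*k,v*k,z)[:2])
print('before ring',pt('top',386*k,252*k,5)[:2],'small',pt('top',531*k,257*k,10)[:2])
print(order.close_job())
```

```text
[np.float64(-10.5), np.float64(-10.7), np.float64(-80.3), np.float64(-80.2)] [np.float64(61.0), np.float64(-48.4), np.float64(-49.2), np.float64(61.7)]
ring [608.55018787  -7.7205137 ]
small [ 592.96738765 -258.60875314]
before ring [609.48303904  -7.05905152] small [ 594.48825416 -260.37226588]
the job is handed in; nothing more can be done
None
```

The large lamp board is turned over and lies flat in front of the stop, lamp face up. I handed the job in at about 21 s of the 58 s allowed.

**What I did:** I pushed the near edge with two fingertips until the far edge rode up the rods and the board leaned on them by itself. I then backed off, closed the fingers, reached down behind the raised edge between the rods, and tipped the board back. It was never gripped or lifted.

**Last checks:**
- **Position:** in the last wrist picture the board measures about 70 x 110 mm. It spans 10 to 80 mm in front of the stop, square to it and about 6 mm left of its centre.
- **Other things:** the filter ring and small board read within about 2.5 mm of where they started, which is about what the calibration allows. The boards, screwdriver and knob in the last picture look unmoved. I did not check the lens, camera cube or orange ring again.
- **Robot:** it was clear of everything, with no load beyond sensor noise.

**What disagreed:** `arm.tip_extent` gave the fingertips as 17 mm ahead of the TCP. With the fingers 50 mm open, they touched the bed at TCP z = -6 mm, so the tips were actually behind the TCP. I found the bed by touch instead, with one reading of about 20 N against it.

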